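# Set out the pile on the picture-packing bench

### The job

Take the pile on the packing bench apart from the top down, one thing at a time: put each roll of tape flat over the peg of the round holder that has the roll's own diameter, centred on it, then lay the square frame on the square honeycomb board and the rectangular frame on the rectangular one, each centred, flat and with its sides along the board's sides (long side along long side). Leave the glue bottle and the staple box standing where they are.

Things in the scene. Friction and masses are not known exactly. Their poses are not given: they have to be found in the camera images.
- narrow_roll: Top of the pile: roll of cream masking tape lying flat, a plain ring of outer diameter 94 mm, inner diameter 76 mm (wall 9 mm) and height 24 mm, about 80 g. Origin: centre of its underside; z is its axis, up.
- wide_roll: Second in the pile: roll of brown tape lying flat, a ring of outer diameter 112 mm, inner diameter 76 mm (wall 18 mm) and height 48 mm, about 220 g. Origin: centre of its underside; z is its axis, up.
- square_frame: Third in the pile: empty square wooden picture frame lying flat, 124 x 124 mm outside, 76 x 76 mm opening (four rails 24 mm wide), 20 mm thick, open right through, about 150 g. Origin: centre of its underside; x and y along its sides, z up.
- rect_frame: Bottom of the pile, lying on the bench: empty rectangular dark wooden picture frame, 136 mm along its x and 164 mm along its y outside, 88 x 116 mm opening (rails 24 mm wide), 20 mm thick, open right through, about 200 g. Origin: centre of its underside; z up. The pile above is roughly centred on it.
- small_holder: Place of the narrow roll: fixed plywood disc of diameter 94 mm, 12 mm thick, with a wooden peg of diameter 18 mm in its middle that rises 16 mm above the disc. Origin: centre of its underside, on the bench; z up.
- large_holder: Place of the wide roll: fixed plywood disc of diameter 112 mm, 12 mm thick, with a wooden peg of diameter 18 mm in its middle that rises 38 mm above the disc. Origin: centre of its underside, on the bench; z up.
- square_board: Place of the square frame: fixed square honeycomb-cardboard board, 132 x 132 mm, 20 mm thick. Origin: centre of its underside, on the bench; x and y along its sides, z up.
- rect_board: Place of the rectangular frame: fixed rectangular honeycomb-cardboard board, 144 mm along its x and 172 mm along its y, 20 mm thick. Origin: centre of its underside, on the bench; z up.
- glue_bottle: Bystander, to be left alone: loose white bottle with a black cap, diameter 54 mm, 100 mm tall. Origin: centre of its underside; z up.
- staple_box: Bystander, to be left alone: loose grey box with a white lid, 87 x 57 mm, 36 mm tall. Origin: centre of its underside; x along its length, z up.
Not all that is in view belongs to the job. Leave any turquoise look-alike of the small_holder alone.

How it is judged:
On the way, in this order (a step that is already met when the one before it is completed fails the run):
1. the narrow roll lies on the small holder (horizontal distance between narrow_roll and small_holder below 0.03 m and z of narrow_roll in the frame of small_holder between 0.008 and 0.018 m and angle between narrow_roll's own z axis and vertical below 0.06 rad), for 0.2 s.
2. then the wide roll lies on the large holder (horizontal distance between wide_roll and large_holder below 0.03 m and z of wide_roll in the frame of large_holder between 0.008 and 0.018 m and angle between wide_roll's own z axis and vertical below 0.06 rad), for 0.2 s.
3. then the square frame lies on the square board (horizontal distance between square_frame and square_board below 0.03 m and z of square_frame in the frame of square_board between 0.015 and 0.026 m and angle between square_frame's own z axis and vertical below 0.06 rad), for 0.2 s.
4. then the rectangular frame lies on the rectangular board (horizontal distance between rect_frame and rect_board below 0.03 m and z of rect_frame in the frame of rect_board between 0.015 and 0.026 m and angle between rect_frame's own z axis and vertical below 0.06 rad), for 0.2 s.
At the end, for the whole second after the job is handed in: Each roll lies flat on the holder of its own diameter and each frame flat on the board of its own shape, centred to within 12 mm, the frames' sides within 8 degrees of the board's sides (long along long), all released and at rest (horizontal distance between narrow_roll and small_holder below 0.012 m and z of narrow_roll in the frame of small_holder between 0.008 and 0.018 m and angle between each of narrow_roll, wide_roll, square_frame, rect_frame's own z axis and vertical below 0.06 rad and linear speed of each of narrow_roll, wide_roll, square_frame, rect_frame below 0.02 m/s and horizontal distance between wide_roll and large_holder below 0.012 m and z of wide_roll in the frame of large_holder between 0.008 and 0.018 m and horizontal distance between square_frame and square_board below 0.012 m and z of square_frame in the frame of square_board between 0.015 and 0.026 m and horizontal distance between rect_frame and rect_board below 0.012 m and z of rect_frame in the frame of rect_board between 0.015 and 0.026 m and (angle between the x axis of square_frame and the x axis of square_board, either way round below 0.14 rad or angle between the x axis of square_frame and the y axis of square_board, either way round below 0.14 rad) and angle between the x axis of rect_frame and the x axis of rect_board, either way round below 0.14 rad); the robot touches nothing.
It fails at once if the glue bottle was moved more than 25 mm or tipped (distance of glue_bottle from where it was at the start of the episode above 0.025 m or angle between glue_bottle's own z axis and vertical above 0.3 rad).
It fails at once if the staple box was moved more than 25 mm or tipped (distance of staple_box from where it was at the start of the episode above 0.025 m or angle between staple_box's own z axis and vertical above 0.3 rad).
It also fails if it takes over 136 s, if anything falls off the work surface, if the arm or the gripper's body presses on something with over 40 N, if the wrist force passes 120 N, or if a joint passes its speed limit or range.

### The arm

A 6-joint arm with a two-finger parallel gripper is mounted at the origin on the work surface. World frame = base frame: x ahead of the robot, y to its left, z up, the work surface at z = 0. Lengths are in m, angles in rad, forces in N, time in s.
With the tool pointing down it reaches from about 0.325 to 0.925 m from the base axis. Payload 3.1 kg.
Tool frame: the origin (TCP) lies midway between the tips of the shut fingers; the grasp point (between the pads) lies ctrl.pinch_z behind it (ctrl.pinch_z is the distance from the TCP to the grasp point, in m); z points along the fingers, y is the line along which they close (so a half turn about z gives the same grasp; the last joint's range is limited). The gripper opens to 85 mm and grips with 20 to 120 N. Pads are 22 mm wide; open, the fingers measure 114 mm over their backs; the gripper's body (76 mm by 85 mm) begins 54 mm behind the grasp point. The pads swing forward as they close: fully open they stand 13 mm farther back than shut.
Start: joints at [-0.112, 0.217, 1.613, -0, 1.311, -0.112], TCP at [0.625, 0, 0.231] pointing down, gripper open.
Joint ranges: [-2.75, 2.75], [-0.78, 2.1], [0.31, 2.55], [-1.13, 4.27], [0.13, 2.63], [-2.58, 2.58]. Speed limits (rad/s): [2.79, 2.79, 3.14, 3.14, 3.14, 3.14].

### API

Orientations are given as a 3x3 rotation matrix whose columns are the frame's x, y, z axes.
In Python, from plant import ctrl gives the robot as it stands. The module is installed in compiled form; this text tells all that it offers.
- The arm moves only by the tool servo_tool, never from a script. Its argument "series" is a list that holds one entry, the list of rows, each a list of 7 numbers: the shift along the world's x, y, z in units of 50 mm (1.0 is 50 mm), then the turn, a rotation vector about the world's x, y, z in units of 6 degrees (1.0 is 6 degrees), then the opening, from -1 (shut) to 1 (fully open). In form: [[[dx, dy, dz, rx, ry, rz, jaw], ...]]. A call has 1 to 20 rows; each row is the pose to reach, as a shift and turn from the pose commanded when the call began; what a row does not reach only later rows make up. A row lasts 1/8 s, in which the tool goes at most 62.5 mm and 10.7 degrees, less where a joint would pass 70% of its speed; a pose out of reach is approached as far as the arm can. A call with a gripper value outside its range is refused whole. The fingers move at their own pace and stop on an object; "newtons" is the grip in N (left out, the last holds). Time passes only in rows, so rows that repeat a pose let the fingers close. It gives the time, the measured TCP pose, the force, the opening and the grip force at its end, in the units of the state.
- ctrl.read_state(): the state, without advancing time (a new reading comes with each control period).
- ctrl.grab_frame(name): name is "scene" or "side" or "wrist"; returns (picture, depth): 384x512x3 uint8, blue, green, red; 384x512 float32, m along the optical axis (not along the pixel's ray), 0 where there is no reading.
- ctrl.camera_info(name): a dict with "K" (3x3 intrinsics, pixels), "eye" and "attitude" of the camera in the world. Camera axes: x right, y down, z forward; pixel columns grow to the right and rows downward; lengths in m; the calibration is good to about 2 mm. The wrist camera is an equidistant fisheye: a pixel r from the principal point sees the ray r / f radians off the axis. A picture is of the moment at which its call begins: read the wrist's pose just before it. camera_info takes no time and is no camera call; for the wrist camera it gives the pose at the moment of the call.
- ctrl.sign_off(): hands the job in; it is judged then, once.
The state is a dict: "t": time; "joints": joint angles; "joint_vel": joint speeds; "effort": joint torques, N m; "tcp_pos": TCP position; "ee_rot": TCP orientation; "force": force on the tool from outside, world axes, zero at the start; "ft_torque": the same for the moment, N m; "finger_gap": opening from 0.0 (shut) to 1.0 (fully open); "grip_force": force on a finger pad.
Only numpy, scipy, OpenCV 4.12 (cv2) and the standard library are available. Lean on these libraries where they do the work, as an engineer would, in place of code of your own. Each camera call takes 0.05 s, during which the arm holds its last target. There are 200 camera calls.

## Working session

There is one attempt and no reset: what is moved stays moved. The work goes in short steps, Python scripts to look and compute and a tool call to move; the robot and the scene stay as the last step left them, time stands still between calls to the robot, and variables do not carry over. Pictures are saved under pics/ and viewed, at most 14 in all, crops included, and the job is handed in when it is done.

Besides the shell and the picture viewer there is one more tool, called after "Request:" by a JSON object that holds its "op" and its "data". servo_tool: Moves the arm, as the interface text tells. Its arguments: {"type":"object","properties":{"series":{"type":"array"},"newtons":{"type":"number"}},"required":["series"]}

```bash
mkdir -p pics
python3 - <<'E'
from plant import ctrl
import cv2,numpy as np
print(ctrl.read_state()); print(ctrl.pinch_z)
for n in("scene","side"):
    i=ctrl.camera_info(n);print(n,i)
    p,d=ctrl.grab_frame(n);np.savez(f'pics/{n}0.npz',p=p,d=d,**i)
    cv2.imwrite(f'pics/{n}0.png',cv2.resize(p,(800,600),interpolation=cv2.INTER_CUBIC))
E
```

```text
{'t': 0.0, 'joints': array([-1.12218235e-01,  2.17783953e-01,  1.61496250e+00,  3.81439097e-05,
        1.31133959e+00, -1.12200708e-01]), 'joint_vel': array([-0.00109721,  0.00043422, -0.0003292 ,  0.00075436,  0.00076885,
       -0.00011237]), 'effort': array([-2.90135131e-04, -3.96841800e+01, -3.03850436e+01, -2.80225659e-04,
        9.87685227e-03,  9.68610237e-06]), 'tcp_pos': array([6.24156581e-01, 1.17125407e-04, 2.29935014e-01]), 'ee_rot': array([[ 2.77493629e-05,  9.99996940e-01, -2.47357496e-03],
       [ 9.99999950e-01, -2.69681608e-05,  3.15851871e-04],
       [ 3.15784196e-04, -2.47358360e-03, -9.99996891e-01]]), 'force': array([-1.22391199, -0.14777626,  0.88744459]), 'ft_torque': array([-0.01256085,  0.01472051,  0.00668915]), 'grip_force': 0.0, 'finger_gap': 1.0001153644939336}
0.0187
scene {'K': array([[367.58499245,   0.        , 254.47538725],
       [  0.        , 367.58499245, 192.71028418],
       [  0.        ,   0.        ,   1.        ]]), 'eye': array([ 0.76042055, -0.41735395,  0.81973266]), 'attitude': array([[ 0.83148773,  0.46072217, -0.3104243 ],
       [ 0.55552391, -0.69419124,  0.45770264],
       [-0.00462008, -0.55302224, -0.83315368]])}
side {'K': array([[432.60875713,   0.        , 251.62022543],
       [  0.        , 432.60875713, 193.59791859],
       [  0.        ,   0.        ,   1.        ]]), 'eye': array([ 0.33029011, -0.84290483,  0.89248285]), 'attitude': array([[ 0.98707861, -0.11290206,  0.11370547],
       [-0.16017552, -0.67561407,  0.71964535],
       [-0.00442843, -0.72855937, -0.68496834]])}
```

View pics/scene0.png

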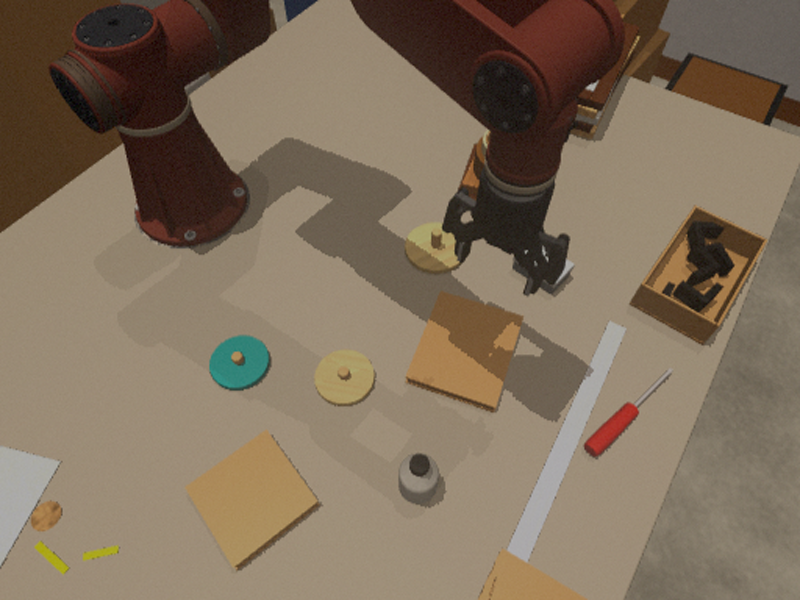

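View pics/side0.png

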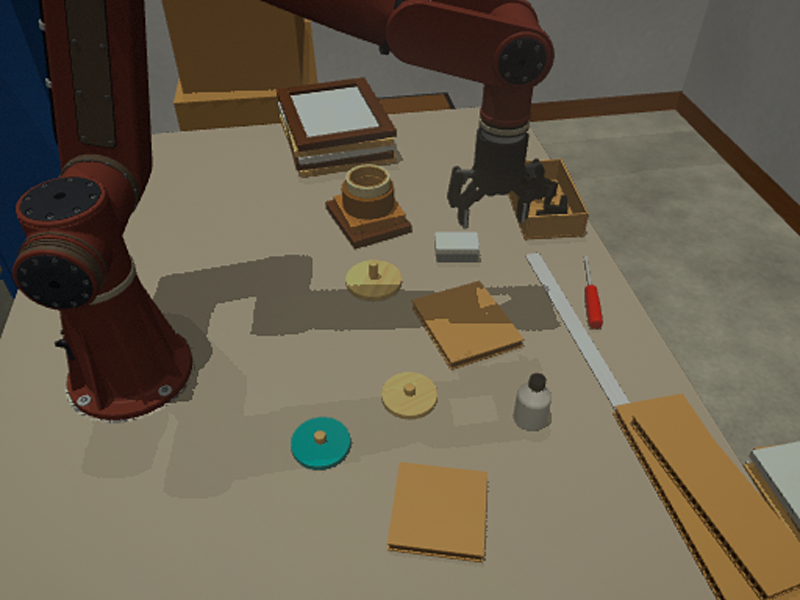

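The scene and side views agree. In the 800x600 side view:
- Pile at (369,205), large holder at (373,278), staple box at (457,245), bottle at (533,405).
- Boards at (467,322) and (438,510).
- There are two candidates for the small holder: a yellow wooden disc at (410,394) and a turquoise one at (320,443). The plywood-coloured one at (410,394) fits the description, and the turquoise one is the look-alike to leave alone.

Next I measure positions from depth and confirm the small holder in a rectified crop.

```bash
cat > h.py <<'E'
import numpy as np,cv2
def load(n):
    return np.load(f'pics/{n}.npz')
def pts(f):
    p,d,K,R,e=f['p'],f['d'],f['K'],f['attitude'],f['eye']
    v,u=np.indices(d.shape)
    c=np.stack([(u-K[0,2])/K[0,0]*d,(v-K[1,2])/K[1,1]*d,d],-1)
    w=c@R.T+e; w[d<=0]=np.nan
    return w
def proj(f,X):
    c=(np.atleast_2d(X)-f['eye'])@f['attitude']; q=c@f['K'].T
    return q[:,:2]/q[:,2:]
def ortho(f,z,x0,x1,y0,y1,s=0.001):
    # picture: up = +x, left = +y
    C=np.array([[x1,y1,z],[x1,y0,z],[x0,y0,z],[x0,y1,z]])
    W,H=round((y1-y0)/s),round((x1-x0)/s)
    M=cv2.getPerspectiveTransform(proj(f,C).astype(np.float32),np.float32([[0,0],[W,0],[W,H],[0,H]]))
    return cv2.warpPerspective(f['p'],M,(W,H),flags=cv2.INTER_CUBIC)
def snap(ctrl,n,tag):
    i=ctrl.camera_info(n);p,d=ctrl.grab_frame(n)
    np.savez(f'pics/{tag}.npz',p=p,d=d,**i); return load(tag)
E
python3 - <<'E'
from h import *
for n in('scene0','side0'):
    f=load(n);w=pts(f);z=w[...,2]
    ok=(w[...,0]>.25)&(w[...,0]<1)&(abs(w[...,1])<.6)
    print(n,'bench z',np.nanmedian(z[ok&(abs(z)<.008)]))
    m=(ok&(z>.007)&(z<.14)).astype(np.uint8)
    k,l,s,c=cv2.connectedComponentsWithStats(m)
    for i in range(1,k):
        if s[i,4]<80: continue
        a=(l==i); zz=z[a]; top=a&(z>np.percentile(zz,50)-.005)&(z<np.percentile(zz,50)+.005)
        q=w[top][:,:2].astype(np.float32); r=cv2.minAreaRect(q*1000)
        print(s[i,:4]*1.5625//1,'n',s[i,4],'zmed %.3f zmax %.3f'%(np.median(zz),zz.max()),'rect',np.round(r[0]),np.round(r[1]),round(r[2],1),f['p'][a].mean(0).round())
f=load('side0');w=pts(f);z=w[...,2]
# pile layers
for a,b in((.012,.026),(.033,.045),(.08,.094),(.105,.118)):
    m=(z>a)&(z<b)&(w[...,0]>.4)&(w[...,0]<.75)&(w[...,1]>.22)&(w[...,1]<.5)
    q=w[m]
    print(a,b,len(q),q.min(0) if len(q) else'',q.max(0) if len(q) else '', cv2.minAreaRect(q[:,:2].astype(np.float32)*1000) if len(q) else '')
a=ortho(f,.012,.3,.9,-.45,.35)
cv2.imwrite('pics/o1.png',a)
E
```

```text
scene0 bench z 0.0007489243854830185
[570.  93.  34.  43.] n 327 zmed 0.059 zmax 0.095 rect [546. 590.] [44. 11.] 18.8 [41. 57. 75.]
[457. 129.  34.  70.] n 387 zmed 0.042 zmax 0.116 rect [426. 339.] [31. 81.] 14.4 [ 47.  76. 107.]
[631. 204. 135. 137.] n 3072 zmed 0.041 zmax 0.064 rect [857. 349.] [222. 128.] 85.9 [38. 58. 76.]
[404. 221.  56.  50.] n 829 zmed 0.013 zmax 0.053 rect [443. 158.] [ 93. 110.] 49.6 [ 85. 129. 147.]
[540. 257.  34.  34.] n 125 zmed 0.029 zmax 0.040 rect [663. 218.] [60. 23.] 75.9 [ 99. 105. 110.]
[404. 290. 118. 117.] n 3598 zmed 0.021 zmax 0.025 rect [599.  13.] [144. 174.] 13.0 [ 68. 108. 144.]
[209. 335.  59.  54.] n 1027 zmed 0.013 zmax 0.032 rect [ 312. -207.] [91. 93.] 39.1 [116. 128.  55.]
[314. 350.  60.  54.] n 1069 zmed 0.013 zmax 0.032 rect [ 467. -135.] [92. 92.] 5.3 [ 98. 148. 167.]
[584. 367.  89.  89.] n 555 zmed 0.023 zmax 0.030 rect [857.  56.] [191.  24.] 74.7 [ 56.  64. 155.]
[184. 429. 134. 139.] n 3938 zmed 0.021 zmax 0.026 rect [ 470. -352.] [132. 134.] 72.8 [ 91. 139. 170.]
[398. 453.  40.  51.] n 683 zmed 0.069 zmax 0.103 rect [ 65
[... 1331 characters left out ...]
0120292 ] [0.59163865 0.38439662 0.02596703] ((489.4252014160156, 299.3607177734375), (99.72674560546875, 223.2373504638672), 69.99754333496094)
0.033 0.045 429 [0.40070206 0.22006304 0.03303344] [0.67686042 0.42276754 0.04496335] ((534.8544921875, 314.3736877441406), (123.43817138671875, 324.1414794921875), 65.47186279296875)
0.08 0.094 262 [0.41295484 0.31246682 0.08030456] [0.52212057 0.41646398 0.09393171] ((466.987060546875, 364.2381286621094), (105.27619934082031, 107.12068176269531), 83.30872344970703)
0.105 0.118 192 [0.42166684 0.32133    0.10505847] [0.51411303 0.42177735 0.11711942] ((467.6499938964844, 371.7026672363281), (94.62586212158203, 93.80621337890625), 55.30764389038086)
```

View pics/o1.png

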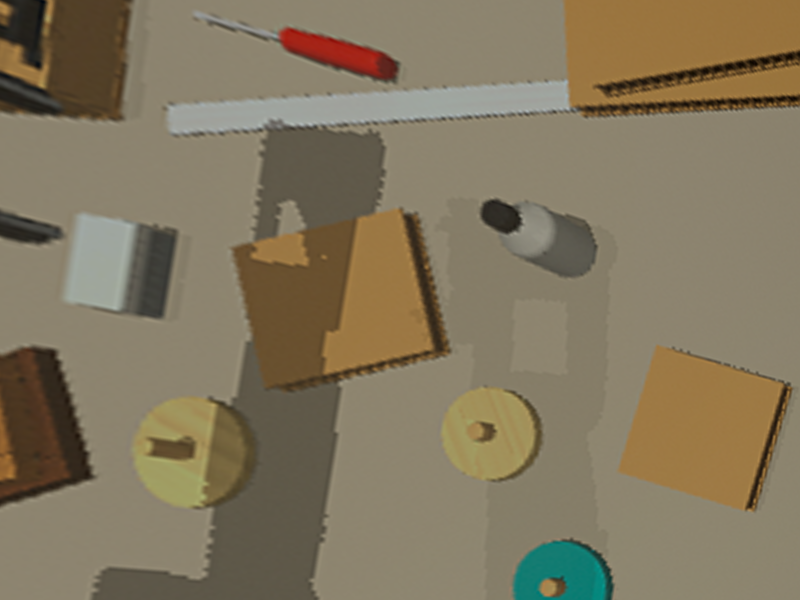

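Measured positions:

| Thing | Position (m) | Size / angle |
|---|---|---|
| small_holder (yellow) | (0.467,-0.137) | ⌀92 |
| turquoise decoy | (0.312,-0.208) | left alone |
| large_holder | (0.447,0.161) | ⌀111 |
| square_board | (0.4705,-0.353) | sides at -17° |
| rect_board | (0.600,0.012) | x axis at +13° |
| narrow_roll | (0.4676,0.3715) | ⌀94, top 0.112 |

The rectified crop shows the yellow holder at (490,433) and the turquoise one at (560,585), so the small holder is confirmed. All sizes fit the description. I'll hover over the pile next.

Request:
{"op": "servo_tool", "data": {"series": [[[-0.3,1.2,0,0,0,0,0],[-0.7,2.4,0,0,0,0,0],[-1.1,3.6,0,0,0,0,0],[-1.5,4.8,0,0,0,0,0],[-1.9,6.0,0,0,0,0,0],[-2.2,7.0,0,0,0,0,0],[-2.3,7.42,0,0,0,0,0],[-2.3,7.42,0,0,0,0,0],[-2.3,7.42,0,0,0,0,0]]], "newtons": 60}}

```text
t: 1.23
tcp_pos: [0.5106, 0.3694, 0.2309]
ee_rot: [[0.001, 1.0, -0.0], [1.0, -0.001, -0.001], [-0.001, -0.0, -1.0]]
force: [0.1, 0.2, 0.6]
finger_gap: 0.502
grip_force: 0.0
```

Run:
```python
from plant import ctrl
from h import *
s=ctrl.read_state();print(s['t'],s['tcp_pos'],s['finger_gap'])
f=snap(ctrl,'wrist','w1');print({k:f[k] for k in('K','eye','attitude')})
g=snap(ctrl,'side','side1')
c=cv2.resize(g['p'][80:180,190:300],None,fx=4,fy=4,interpolation=cv2.INTER_CUBIC)
w=cv2.resize(f['p'],(533,400))
cv2.imwrite('pics/m1.png',np.hstack([cv2.resize(c,(267,243)),np.zeros((243,1,3),np.uint8)]) if 0 else np.hstack([w,np.vstack([cv2.resize(c,(267,243)),np.zeros((157,267,3),np.uint8)])]))
w=pts(g)
for z0 in (.112,.088):
    m=(abs(w[...,2]-z0)<.005)&(w[...,0]>.39)&(w[...,0]<.56)&(w[...,1]>.28)&(w[...,1]<.45)
    print(z0,m.sum(),cv2.minEnclosingCircle(w[m][:,:2].astype(np.float32)*1000),np.percentile(w[m],[1,99],axis=0))
```

```text
1.225 [0.51057264 0.36944922 0.23089905] 0.5016695437411611
{'K': array([[297.31863964,   0.        , 261.75047562],
       [  0.        , 297.31863964, 193.2224348 ],
       [  0.        ,   0.        ,   1.        ]]), 'eye': array([0.50970689, 0.45158866, 0.37452348]), 'attitude': array([[ 9.99999962e-01,  2.55469797e-04, -1.06538566e-04],
       [ 2.07601379e-04, -9.46815949e-01, -3.21775568e-01],
       [-1.83076353e-04,  3.21775533e-01, -9.46815966e-01]])}
0.112 164 ((467.17755126953125, 372.3071594238281), 48.543704986572266) [[0.42224534 0.32488636 0.10704205]
 [0.51240031 0.41639664 0.11488249]]
0.088 228 ((467.06585693359375, 367.16595458984375), 56.790931701660156) [[0.413736   0.31424654 0.08326397]
 [0.5204078  0.41481794 0.0928429 ]]
```

View pics/m1.png

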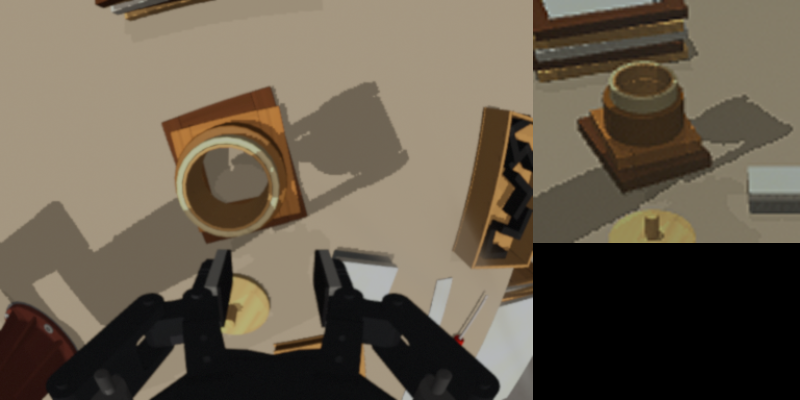

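The wrist view shows the roll centred at about (228,187), above and left of the open fingers. That matches the depth fit of (0.467,0.3715). Now I descend and grip.

Request:
{"op": "servo_tool", "data": {"series": [[[0,0,-1.2,0,0,0,0],[0,0.02,-2.2,0,0,0,0],[0,0.02,-2.75,0,0,0,0],[0,0.02,-2.75,0,0,0,0],[0,0.02,-2.75,0,0,0,-1],[0,0.02,-2.75,0,0,0,-1],[0,0.02,-2.75,0,0,0,-1],[0,0.02,-2.75,0,0,0,-1],[0,0.02,-2.75,0,0,0,-1],[0,0.02,-2.75,0,0,0,-1]]]}}

```text
t: 2.58
tcp_pos: [0.5121, 0.3728, 0.0966]
ee_rot: [[-0.0, 1.0, 0.005], [1.0, 0.0, 0.002], [0.002, 0.005, -1.0]]
force: [0.8, -1.5, 5.7]
finger_gap: 0.092
grip_force: 62.7
```

Request:
{"op": "servo_tool", "data": {"series": [[[0,0,0.4,0,0,0,-1],[0,0,1.0,0,0,0,-1],[0,-0.4,1.5,0,0,0,-1],[0,-1.2,1.6,0,0,0,-1],[0,-2.2,1.6,0,0,0,-1],[0,-3.2,1.6,0,0,0,-1],[0,-4.2,1.6,0,0,0,-1],[0,-5.2,1.6,0,0,0,-1],[0,-6.2,1.6,0,0,0,-1],[0,-7.2,1.6,0,0,0,-1],[0,-8.2,1.6,0,0,0,-1],[0,-9.2,1.6,0,0,0,-1],[0,-9.9,1.6,0,0,0,-1],[0,-10.16,1.6,0,0,0,-1],[0,-10.16,1.6,0,0,0,-1],[0,-10.16,1.6,0,0,0,-1]]]}}

```text
t: 4.58
tcp_pos: [0.5098, -0.1347, 0.1738]
ee_rot: [[-0.001, 1.0, -0.0], [1.0, 0.001, 0.001], [0.001, -0.0, -1.0]]
force: [0.6, 0.2, -0.4]
finger_gap: 0.095
grip_force: 62.6
```

Run:
```python
from plant import ctrl
from h import *
s=ctrl.read_state();print(s['t'],s['tcp_pos'],s['finger_gap'],s['grip_force'],s['force'])
g=snap(ctrl,'side','side2')
cv2.imwrite('pics/m2.png',cv2.resize(g['p'],(640,480)))
w=pts(g)
b,gg,r=[g['p'][...,i].astype(int) for i in range(3)]
m=(w[...,2]>.13)&(w[...,2]<.22)&(w[...,0]>.39)&(w[...,0]<.56)&(w[...,1]>-.22)&(w[...,1]<-.06)&(r>b+25)
print(np.percentile(w[m],[1,50,99],axis=0),m.sum())
q=w[m];z1=np.percentile(q[:,2],97)
print(z1,cv2.minEnclosingCircle(q[q[:,2]>z1-.008][:,:2].astype(np.float32)*1000))
g=load('side0');w=pts(g);print('peg')
for (x,y,h) in((.467,-.137,.028),(.447,.161,.05)):
    m=(np.hypot(w[...,0]-x,w[...,1]-y)<.025)&(w[...,2]>h-.004);print(w[m].mean(0),m.sum())
# pile under
g=load('side2');w=pts(g)
m=(abs(w[...,2]-.088)<.005)&(w[...,0]>.39)&(w[...,0]<.56)&(w[...,1]>.28)&(w[...,1]<.45)
print('wide',cv2.minEnclosingCircle(w[m][:,:2].astype(np.float32)*1000),np.percentile(w[m],[1,99],axis=0))
```

```text
4.575 [ 0.50983876 -0.13469415  0.1737636 ] 0.09507337470436518 62.5755826884415 [ 0.58595017  0.22542182 -0.41870682]
[[ 0.42105263 -0.18292349  0.16561367]
 [ 0.45901304 -0.1585719   0.18318316]
 [ 0.51362707 -0.09209528  0.19866012]] 677
0.1912436351922765 ((482.08319091796875, -140.57345581054688), 61.41920471191406)
peg
[ 0.46601967 -0.1375859   0.02737432] 28
[0.448763   0.16029965 0.04916985] 16
wide ((466.2955627441406, 372.8501892089844), 58.56477737426758) [[0.41444913 0.31783921 0.08339128]
 [0.5200264  0.42595251 0.09132355]]
```

View pics/m2.png

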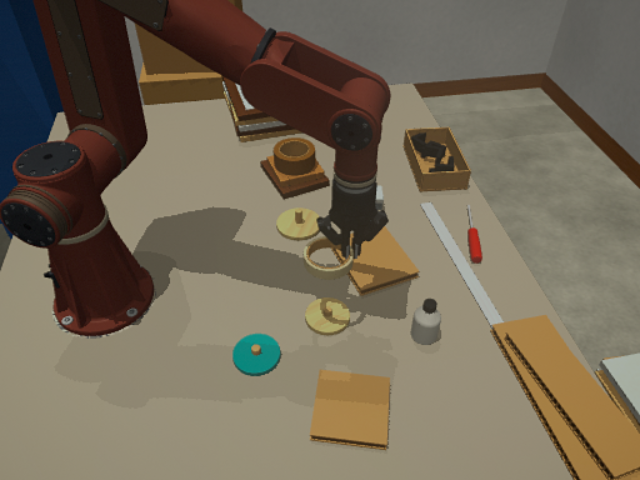

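The roll is held level at about (328,254), right over the yellow holder: x 0.467, y -0.1375 against the holder's (0.4665,-0.137). I'll lower it and release with a small opening so the inner finger stays clear of the peg.

Request:
{"op": "servo_tool", "data": {"series": [[[0,0,-1.0,0,0,0,-1],[0,0,-2.0,0,0,0,-1],[0,0,-2.7,0,0,0,-1],[0,0,-3.0,0,0,0,-1],[0,0,-3.03,0,0,0,-1],[0,0,-3.03,0,0,0,-1],[0,0,-3.03,0,0,0,-0.6],[0,0,-3.03,0,0,0,-0.6],[0,0,-3.03,0,0,0,-0.6],[0,0,-2.5,0,0,0,-0.6],[0,0,-1.5,0,0,0,-0.6],[0,0,-0.5,0,0,0,0],[0,0,0,0,0,0,0],[0,0,0,0,0,0,0]]]}}

```text
t: 6.38
tcp_pos: [0.512, -0.1368, 0.1768]
ee_rot: [[0.0, 1.0, 0.006], [1.0, -0.0, -0.003], [-0.003, 0.006, -1.0]]
force: [0.2, 0.1, -1.0]
finger_gap: 0.497
grip_force: 0.0
```

Run:
```python
from plant import ctrl
from h import *
s=ctrl.read_state();print(s['t'],s['tcp_pos'],s['finger_gap'],s['grip_force'],s['force'])
g=snap(ctrl,'side','side3');w=pts(g)
cv2.imwrite('pics/m3.png',cv2.resize(g['p'][220:290,225:300],None,fx=6,fy=6,interpolation=cv2.INTER_CUBIC))
for x,y,h in((.467,-.137,.036),(.467,.371,.088)):
  m=(abs(w[...,2]-h)<.005)&(np.hypot(w[...,0]-x,w[...,1]-y)<.065)
  print(cv2.minEnclosingCircle(w[m][:,:2].astype(np.float32)*1000),np.percentile(w[m],[1,50,99],axis=0))
```

```text
6.375 [ 0.51200869 -0.13684047  0.17678825] 0.4969825605021564 0.0 [ 0.17903998  0.11756117 -0.95745766]
((464.83905029296875, -137.35655212402344), 49.50337600708008) [[ 0.4226427  -0.1847683   0.03132553]
 [ 0.46653282 -0.14492955  0.03526613]
 [ 0.51145254 -0.09282002  0.04009162]]
((466.1157531738281, 371.79400634765625), 59.13254165649414) [[0.41421612 0.31674055 0.08312051]
 [0.46795255 0.36353228 0.08704068]
 [0.51947763 0.4274081  0.09048544]]
```

View pics/m3.png

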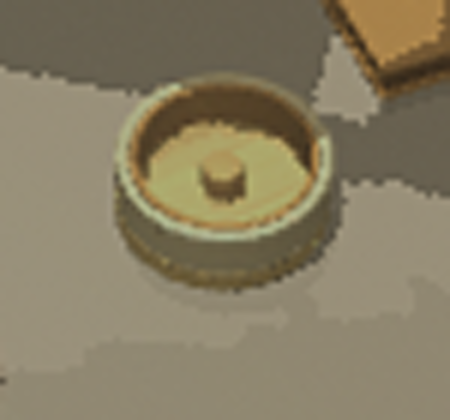

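The narrow roll lies flat and centred: the peg is in the middle at crop (222,172) and its centre is within 2 mm. Next is the wide roll at (0.467,0.372).

Request:
{"op": "servo_tool", "data": {"series": [[[0,1.0,0,0,0,0,0.1],[0,2.2,0,0,0,0,0.1],[0,3.4,0,0,0,0,0.1],[0,4.6,0,0,0,0,0.1],[0,5.8,0,0,0,0,0.1],[0,7.0,0,0,0,0,0.1],[0.08,8.2,0,0,0,0,0.1],[0.08,9.4,0,0,0,0,0.1],[0.08,10.16,0,0,0,0,0.1],[0.08,10.16,-0.2,0,0,0,0.1],[0.08,10.16,-1.0,0,0,0,0.1],[0.08,10.16,-1.9,0,0,0,0.1],[0.08,10.16,-2.46,0,0,0,0.1],[0.08,10.16,-2.46,0,0,0,0.1],[0.08,10.16,-2.46,0,0,0,-1],[0.08,10.16,-2.46,0,0,0,-1],[0.08,10.16,-2.46,0,0,0,-1],[0.08,10.16,-2.46,0,0,0,-1],[0.08,10.16,-2.46,0,0,0,-1],[0.08,10.16,-2.46,0,0,0,-1]]], "newtons": 80}}

```text
t: 8.93
tcp_pos: [0.5154, 0.3725, 0.0525]
ee_rot: [[-0.0, 1.0, 0.003], [1.0, 0.0, 0.001], [0.001, 0.003, -1.0]]
force: [0.9, -0.7, 5.8]
finger_gap: 0.191
grip_force: 80.5
```

Request:
{"op": "servo_tool", "data": {"series": [[[0,0,0.3,0,0,0,-1],[0,0,0.9,0,0,0,-1],[0,0,1.6,0,0,0,-1],[-0.05,-0.5,1.8,0,0,0,-1],[-0.15,-1.4,1.8,0,0,0,-1],[-0.25,-2.3,1.8,0,0,0,-1],[-0.32,-3.2,1.8,0,0,0,-1],[-0.38,-3.9,1.8,0,0,0,-1],[-0.38,-4.22,1.8,0,0,0,-1],[-0.38,-4.22,1.8,0,0,0,-1],[-0.38,-4.22,1.8,0,0,0,-1]]]}}

```text
t: 10.3
tcp_pos: [0.4951, 0.162, 0.1409]
ee_rot: [[-0.0, 1.0, 0.0], [1.0, 0.0, 0.001], [0.001, 0.0, -1.0]]
force: [0.3, -0.2, -2.4]
finger_gap: 0.192
grip_force: 80.3
```

Run:
```python
from plant import ctrl
from h import *
s=ctrl.read_state();print(s['t'],s['tcp_pos'],s['finger_gap'],s['grip_force'],s['force'])
g=snap(ctrl,'side','side4');w=pts(g)
v=cv2.resize(g['p'][70:270,160:360],(600,600));cv2.imwrite('pics/m4.png',v)
b,r=g['p'][...,0].astype(int),g['p'][...,2].astype(int)
m=(w[...,2]>.10)&(w[...,2]<.19)&(np.hypot(w[...,0]-.448,w[...,1]-.161)<.068)&(r>b+15)
print(np.percentile(w[m],[1,50,99],axis=0),m.sum())
```

```text
10.3 [0.49510711 0.16199377 0.14085872] 0.19247504936315268 80.32676569215255 [ 0.33337461 -0.15517221 -2.37928233]
[[0.39292485 0.10318126 0.1284586 ]
 [0.44041783 0.12755059 0.16229638]
 [0.49942315 0.20613333 0.17851789]] 1048
```

View pics/m4.png

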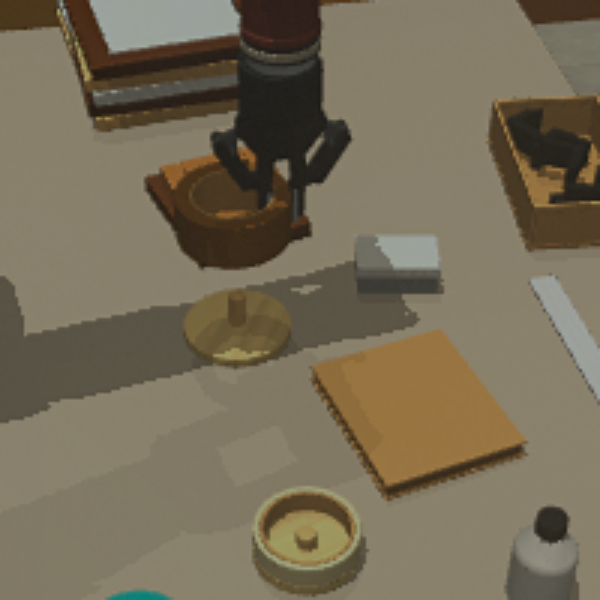

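The roll is held level over the large holder at crop (237,325), with its centre at about (0.447,0.160) against (0.448,0.161). I'll lower it, release, then hover over the pile.

Request:
{"op": "servo_tool", "data": {"series": [[[0,0,-0.9,0,0,0,-1],[0,0,-1.7,0,0,0,-1],[0,0,-2.2,0,0,0,-1],[0,0,-2.31,0,0,0,-1],[0,0,-2.31,0,0,0,-1],[0,0,-2.31,0,0,0,-0.3],[0,0,-2.31,0,0,0,-0.3],[0,0,-2.31,0,0,0,-0.3],[0,0,-1.8,0,0,0,-0.3],[0,0,-0.8,0,0,0,-0.3],[0,0,0.3,0,0,0,0.2],[0.1,0.8,1.3,0,0,0,0.2],[0.3,1.8,1.8,0,0,0,0.2],[0.3,2.9,1.8,0,0,0,0.2],[0.3,3.8,1.8,0,0,0,0.2],[0.3,4.2,1.8,0,0,0,0.2],[0.3,4.2,1.8,0,0,0,0.2],[0.3,4.2,1.8,0,0,0,0.2]]]}}

```text
t: 12.6
tcp_pos: [0.5101, 0.3696, 0.2305]
ee_rot: [[0.001, 1.0, -0.0], [1.0, -0.001, -0.001], [-0.001, -0.0, -1.0]]
force: [-0.3, -0.1, 0.3]
finger_gap: 0.599
grip_force: 0.0
```

```bash
cat >> h.py <<'E'
def wortho(f,z,x0,x1,y0,y1,s=0.0005):
    # fisheye wrist picture resampled on plane z: up=+x, left=+y
    W,H=round((y1-y0)/s),round((x1-x0)/s)
    j,i=np.meshgrid(np.arange(W),np.arange(H))
    X=np.stack([x1-i*s,y1-j*s,np.full(i.shape,z)],-1)
    c=(X-f['eye'])@f['attitude']; rho=np.hypot(c[...,0],c[...,1]); th=np.arctan2(rho,c[...,2])
    K=f['K']; k=th/np.maximum(rho,1e-9)
    return cv2.remap(f['p'],(K[0,0]*k*c[...,0]+K[0,2]).astype(np.float32),(K[1,1]*k*c[...,1]+K[1,2]).astype(np.float32),cv2.INTER_CUBIC)
E
python3 - <<'E'
from plant import ctrl
from h import *
s=ctrl.read_state();print(s['t'],s['tcp_pos'],s['finger_gap'],s['grip_force'],s['force'])
f=snap(ctrl,'wrist','w5');g=snap(ctrl,'side','side5');w=pts(g)
m=(abs(w[...,2]-.06)<.005)&(np.hypot(w[...,0]-.448,w[...,1]-.161)<.07)
print('wide',cv2.minEnclosingCircle(w[m][:,:2].astype(np.float32)*1000),np.percentile(w[m],[1,50,99],axis=0))
for z0 in(.04,.02):
  m=(abs(w[...,2]-z0)<.004)&(np.hypot(w[...,0]-.467,w[...,1]-.372)<.12)
  print(z0,cv2.minAreaRect(w[m][:,:2].astype(np.float32)*1000),m.sum())
cv2.imwrite('pics/m5.png',np.hstack([wortho(f,.04,.35,.6,.27,.47,.0005),wortho(f,.02,.35,.6,.27,.47,.0005)]))
E
```

```text
12.6 [0.51009225 0.36958958 0.23052349] 0.5992533169384455 0.0 [-0.25569202 -0.0782811   0.33016384]
wide ((447.34417724609375, 160.5604705810547), 57.67506408691406) [[0.39458349 0.10490134 0.05515444]
 [0.44675844 0.15250391 0.05916272]
 [0.50145897 0.21346828 0.06331074]]
0.04 ((467.46502685546875, 370.4425048828125), (125.49272918701172, 132.79986572265625), 11.18524169921875) 517
0.02 ((464.8174133300781, 366.6431579589844), (137.40673828125, 167.8426513671875), 16.31241226196289) 347
```

View pics/m5.png

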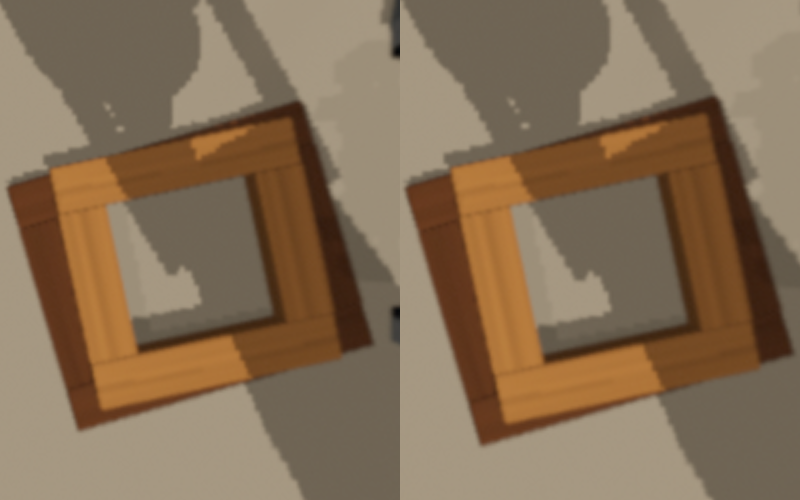

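The wide roll sits on its holder within 1 mm. In the rectified wrist view:
- **Square frame**: left panel corners (51,170), (293,118), (341,356), (100,409). Centre (0.4684,0.3719), side 124 mm, yaw 11.9°.
- **Rect frame**: right panel corners (7,187), (317,97), (393,353), (81,444) after removing the panel offset. Centre (0.465,0.370), yaw 16.2°.

I'll grip the square frame's far rail at (0.5173,0.3822).

Request:
{"op": "servo_tool", "data": {"series": [[[0.08,0.1,-0.5,0,0,1.0,0.2],[0.15,0.22,-1.4,0,0,1.98,0.2],[0.15,0.22,-2.4,0,0,1.98,0.2],[0.15,0.22,-3.4,0,0,1.98,0.2],[0.15,0.22,-4.0,0,0,1.98,0.2],[0.15,0.22,-4.11,0,0,1.98,0.2],[0.15,0.22,-4.11,0,0,1.98,0.2],[0.15,0.22,-4.11,0,0,1.98,-1],[0.15,0.22,-4.11,0,0,1.98,-1],[0.15,0.22,-4.11,0,0,1.98,-1],[0.15,0.22,-4.11,0,0,1.98,-1],[0.15,0.22,-4.11,0,0,1.98,-1],[0.15,0.22,-4.11,0,0,1.98,-1]]]}}

```text
t: 14.32
tcp_pos: [0.5194, 0.383, 0.0281]
ee_rot: [[-0.206, 0.979, 0.004], [0.979, 0.206, 0.002], [0.001, 0.004, -1.0]]
force: [-0.4, -1.2, 6.2]
finger_gap: 0.256
grip_force: 81.2
```

Request:
{"op": "servo_tool", "data": {"series": [[[0,0,0.3,0,0,0,-1],[0,0,0.9,0,0,0,-1],[0,0,1.6,0,0,0,-1],[0,-0.6,2.0,0,0,0,-1],[0,-1.6,2.0,0,0,-0.4,-1],[0,-2.7,2.0,0,0,-0.8,-1],[0,-3.8,2.0,0,0,-1.2,-1],[0,-4.9,2.0,0,0,-1.6,-1],[0,-6.0,2.0,0,0,-2.0,-1],[0,-7.1,2.0,0,0,-2.4,-1],[0,-8.2,2.0,0,0,-2.8,-1],[0,-9.3,2.0,0,0,-3.2,-1],[0,-10.4,2.0,0,0,-3.6,-1],[0,-11.5,2.0,0,0,-4.0,-1],[0,-12.6,2.0,0,0,-4.4,-1],[0.02,-13.7,2.0,0,0,-4.85,-1],[0.02,-14.6,2.0,0,0,-4.85,-1],[0.02,-15.0,2.0,0,0,-4.85,-1],[0.02,-15.0,2.0,0,0,-4.85,-1],[0.02,-15.0,2.0,0,0,-4.85,-1]]]}}

```text
t: 16.82
tcp_pos: [0.5183, -0.366, 0.1249]
ee_rot: [[0.295, 0.955, -0.001], [0.955, -0.295, 0.002], [0.002, -0.002, -1.0]]
force: [0.2, 0.8, -1.6]
finger_gap: 0.253
grip_force: 80.2
```

Run:
```python
from plant import ctrl
from h import *
s=ctrl.read_state();print(s['t'],s['tcp_pos'],s['finger_gap'],s['grip_force'],s['force'])
g=snap(ctrl,'side','side6');w=pts(g);f=snap(ctrl,'wrist','w6')
cv2.imwrite('pics/m6.png',np.hstack([cv2.resize(g['p'],(400,300)),cv2.resize(f['p'],(400,300))]))
b,r=g['p'][...,0].astype(int),g['p'][...,2].astype(int)
m=(w[...,2]>.105)&(w[...,2]<.155)&(np.hypot(w[...,0]-.47,w[...,1]+.353)<.1)&(r>b+25)
q=w[m];zt=np.percentile(q[:,2],60);print(zt,np.percentile(q[:,2],[2,98]))
t=q[abs(q[:,2]-zt)<.006];print(cv2.minAreaRect(t[:,:2].astype(np.float32)*1000),len(t))
A=np.c_[t[:,:2],np.ones(len(t))];print('slopes',np.linalg.lstsq(A,t[:,2],rcond=None)[0])
```

```text
16.825 [ 0.51831342 -0.36602527  0.12487348] 0.2532814103406742 80.21983623504639 [ 0.22930021  0.80268127 -1.63002382]
0.13675867445008952 [0.1186976  0.13948612]
((470.1593933105469, -352.294189453125), (127.22811126708984, 123.98594665527344), 73.05624389648438) 1708
slopes [-0.00162031  0.00409874  0.13885115]
```

View pics/m6.png

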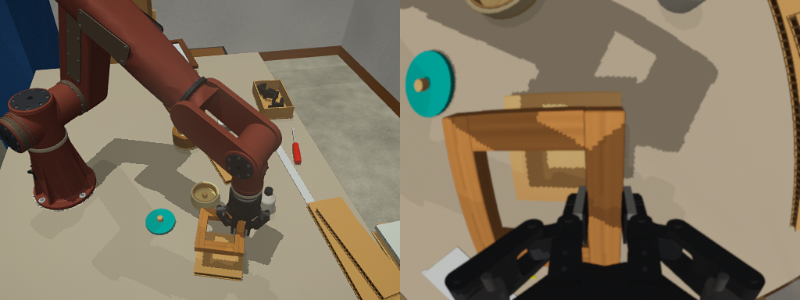

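The frame is level over its board, centred at (0.470,-0.352) with sides at 73.1° against the board's 72.9°. I'll lower and release it.

Request:
{"op": "servo_tool", "data": {"series": [[[0,0,-0.8,0,0,0,-1],[0,0,-1.5,0,0,0,-1],[0,0,-1.85,0,0,0,-1],[0,0,-1.92,0,0,0,-1],[0,0,-1.92,0,0,0,-1],[0,0,-1.92,0,0,0,-0.1],[0,0,-1.92,0,0,0,-0.1],[0,0,-1.92,0,0,0,-0.1],[0,0,-1.4,0,0,0,-0.1],[0,0,-0.4,0,0,0,0],[0,0,0.6,0,0,0,0.2],[0,0.3,1.6,0,0,0,0.2],[0,1.3,2.1,0,0,0.5,0.2],[0,2.4,2.1,0,0,1.0,0.2],[0,3.5,2.1,0,0,1.5,0.2],[0,4.6,2.1,0,0,2.0,0.2],[0,5.7,2.1,0,0,2.5,0.2],[0,6.8,2.1,0,0,2.87,0.2]]]}}

```text
t: 19.18
tcp_pos: [0.5183, -0.0263, 0.2308]
ee_rot: [[-0.001, 1.0, 0.001], [1.0, 0.001, -0.0], [-0.0, 0.001, -1.0]]
force: [1.5, 0.5, 0.6]
finger_gap: 0.599
grip_force: 0.0
```

Request:
{"op": "servo_tool", "data": {"series": [[[0,1.1,0,0,0,0,0.2],[0,2.2,0,0,0,0,0.2],[0,3.3,0,0,0,0,0.2],[0,4.4,0,0,0,0,0.2],[-0.05,5.5,0,0,0,0,0.2],[-0.1,6.6,0,0,0,0,0.2],[-0.17,7.5,0,0,0,0,0.2],[-0.17,7.98,0,0,0,0,0.2],[-0.17,7.98,0,0,0,0,0.2],[-0.17,7.98,0,0,0,0,0.2]]]}}

```text
t: 20.42
tcp_pos: [0.5103, 0.3697, 0.2302]
ee_rot: [[0.001, 1.0, -0.0], [1.0, -0.001, -0.001], [-0.001, -0.0, -1.0]]
force: [0.6, -0.9, 0.8]
finger_gap: 0.602
grip_force: 0.0
```

Run:
```python
from plant import ctrl
from h import *
s=ctrl.read_state();print(s['t'],s['tcp_pos'],s['finger_gap'],s['grip_force'],s['force'])
f=snap(ctrl,'wrist','w7');g=snap(ctrl,'side','side7');w=pts(g)
for z0,x,y in((.04,.4705,-.353),(.02,.465,.37),(.02,.6,.012)):
  m=(abs(w[...,2]-z0)<.005)&(np.hypot(w[...,0]-x,w[...,1]-y)<.12)
  print(z0,cv2.minAreaRect(w[m][:,:2].astype(np.float32)*1000),m.sum())
cv2.imwrite('pics/m7.png',np.hstack([wortho(f,.02,.35,.6,.27,.47,.0005),cv2.resize(g['p'][240:380,200:340],(400,500))]))
```

```text
20.425 [0.51026103 0.36972938 0.23015086] 0.6020729859352477 0.0 [ 0.63412709 -0.88783975  0.77919022]
0.04 ((471.6732482910156, -354.25286865234375), (128.05662536621094, 124.23780822753906), 73.09403228759766) 1879
0.02 ((464.53656005859375, 369.3721923828125), (137.39199829101562, 173.31689453125), 16.229557037353516) 677
0.02 ((599.7333984375, 9.953193664550781), (146.3553924560547, 176.18988037109375), 12.934463500976562) 2153
```

View pics/m7.png

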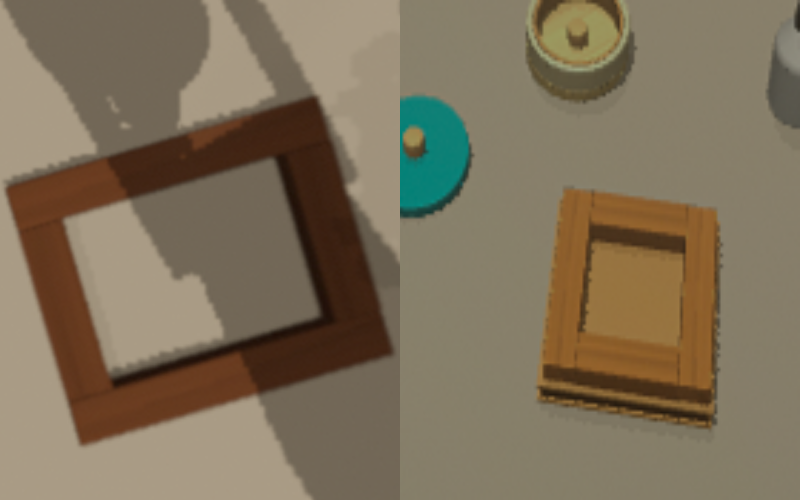

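The square frame is centred within about 1 mm with its sides along the board. The rect frame hasn't moved: corners (7,187), (317,97), (392,353), (81,444), centre (0.4648,0.3703), yaw 16.2°. I'll grip its far rail at (0.5186,0.3859).

Request:
{"op": "servo_tool", "data": {"series": [[[0.08,0.15,-0.5,0,0,1.3,0.2],[0.17,0.3,-1.4,0,0,2.7,0.2],[0.17,0.3,-2.4,0,0,2.7,0.2],[0.17,0.3,-3.4,0,0,2.7,0.2],[0.17,0.3,-4.2,0,0,2.7,0.2],[0.17,0.3,-4.48,0,0,2.7,0.2],[0.17,0.3,-4.48,0,0,2.7,0.2],[0.17,0.3,-4.48,0,0,2.7,-1],[0.17,0.3,-4.48,0,0,2.7,-1],[0.17,0.3,-4.48,0,0,2.7,-1],[0.17,0.3,-4.48,0,0,2.7,-1],[0.17,0.3,-4.48,0,0,2.7,-1],[0.17,0.3,-4.48,0,0,2.7,-1]]]}}

```text
t: 22.15
tcp_pos: [0.5206, 0.3871, 0.0094]
ee_rot: [[-0.279, 0.96, 0.004], [0.96, 0.279, 0.002], [0.001, 0.005, -1.0]]
force: [-0.2, -1.4, 6.5]
finger_gap: 0.251
grip_force: 80.7
```

Request:
{"op": "servo_tool", "data": {"series": [[[0,0,0.3,0,0,0,-1],[0,0,0.9,0,0,0,-1],[0,0,1.7,0,0,0,-1],[0.1,-0.3,2.3,0,0,0,-1],[0.4,-1.1,2.4,0,0,-0.1,-1],[0.8,-2.1,2.4,0,0,-0.2,-1],[1.2,-3.1,2.4,0,0,-0.3,-1],[1.6,-4.1,2.4,0,0,-0.4,-1],[2.0,-5.1,2.4,0,0,-0.5,-1],[2.4,-6.1,2.4,0,0,-0.53,-1],[2.65,-6.9,2.4,0,0,-0.53,-1],[2.72,-7.24,2.4,0,0,-0.53,-1],[2.72,-7.24,2.4,0,0,-0.53,-1],[2.72,-7.24,2.4,0,0,-0.53,-1]]]}}

```text
t: 23.9
tcp_pos: [0.6538, 0.0257, 0.1261]
ee_rot: [[-0.226, 0.974, -0.001], [0.974, 0.226, 0.001], [0.001, -0.001, -1.0]]
force: [0.3, -0.3, -3.0]
finger_gap: 0.251
grip_force: 79.7
```

Run:
```python
from plant import ctrl
from h import *
s=ctrl.read_state();print(s['t'],s['tcp_pos'],s['finger_gap'],s['grip_force'],s['force'])
g=snap(ctrl,'side','side8');w=pts(g)
cv2.imwrite('pics/m8.png',cv2.resize(g['p'][60:310,170:420],(500,500)))
b,r=g['p'][...,0].astype(int),g['p'][...,2].astype(int)
m=(w[...,2]>.10)&(w[...,2]<.155)&(np.hypot(w[...,0]-.6,w[...,1]-.012)<.12)&(r>b+18)
q=w[m];zt=np.percentile(q[:,2],60);print(zt,np.percentile(q[:,2],[2,98]))
t=q[abs(q[:,2]-zt)<.006];print(cv2.minAreaRect(t[:,:2].astype(np.float32)*1000),len(t))
A=np.c_[t[:,:2],np.ones(len(t))];print('slopes',np.linalg.lstsq(A,t[:,2],rcond=None)[0])
```

```text
23.9 [0.65376841 0.02567157 0.12611489] 0.25087635065787695 79.66581702232361 [ 0.26276566 -0.32519099 -3.01337291]
0.13596532246995832 [0.11753326 0.13923728]
((598.6529541015625, 10.252128601074219), (139.4652862548828, 168.94464111328125), 12.628236770629883) 1098
slopes [-9.01684584e-04  8.03764132e-05  1.36426175e-01]
```

View pics/m8.png

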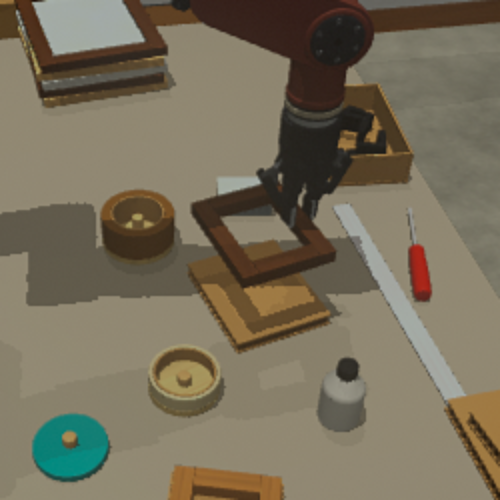

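The rect frame is level over its board, at (0.599,0.010) with yaw 12.6° against (0.600,0.011) and 13°. I'll lower, release and clear.

Request:
{"op": "servo_tool", "data": {"series": [[[0,0,-0.8,0,0,0,-1],[0,0,-1.5,0,0,0,-1],[0,0,-1.85,0,0,0,-1],[0,0,-1.94,0,0,0,-1],[0,0,-1.94,0,0,0,-1],[0,0,-1.94,0,0,0,-0.1],[0,0,-1.94,0,0,0,-0.1],[0,0,-1.94,0,0,0,-0.1],[0,0,-1.4,0,0,0,-0.1],[0,0,-0.4,0,0,0,0],[0,0,0.6,0,0,0,0],[0,0,1.6,0,0,0,0],[0,0,2.4,0,0,0,0],[0,0,2.4,0,0,0,0],[0,0,2.4,0,0,0,0]]]}}

```text
t: 25.82
tcp_pos: [0.654, 0.024, 0.2455]
ee_rot: [[-0.225, 0.974, -0.001], [0.974, 0.225, 0.0], [0.0, -0.001, -1.0]]
force: [0.1, 0.4, -0.6]
finger_gap: 0.5
grip_force: 0.0
```

Run:
```python
from plant import ctrl
from h import *
s=ctrl.read_state();print(s['t'],s['tcp_pos'],s['finger_gap'],s['grip_force'],s['force'])
g=snap(ctrl,'side','side9');w=pts(g)
cv2.imwrite('pics/m9.png',cv2.resize(g['p'][60:360,150:450],(600,600)))
for z0,x,y in((.04,.4705,-.353),(.04,.6,.012),(.06,.448,.161),(.036,.467,-.137)):
  m=(abs(w[...,2]-z0)<.005)&(np.hypot(w[...,0]-x,w[...,1]-y)<.12)
  print(z0,cv2.minAreaRect(w[m][:,:2].astype(np.float32)*1000),w[m][:,2].mean(),m.sum())
```

```text
25.825 [0.65396464 0.02396947 0.24551312] 0.4995687871973775 0.0 [ 0.09731302  0.3694635  -0.6437099 ]
0.04 ((471.68218994140625, -354.7130432128906), (127.8934097290039, 123.99303436279297), 73.1129379272461) 0.039793417192747246 1873
0.04 ((599.862060546875, 10.820472717285156), (137.50479125976562, 169.658447265625), 13.245064735412598) 0.03950113743296006 1157
0.06 ((447.4166259765625, 159.80654907226562), (113.43763732910156, 109.05293273925781), 80.36408233642578) 0.05910692039485565 429
0.036 ((489.46588134765625, -109.9745101928711), (167.3549346923828, 93.1396713256836), 51.996212005615234) 0.03544348170045908 406
```

View pics/m9.png

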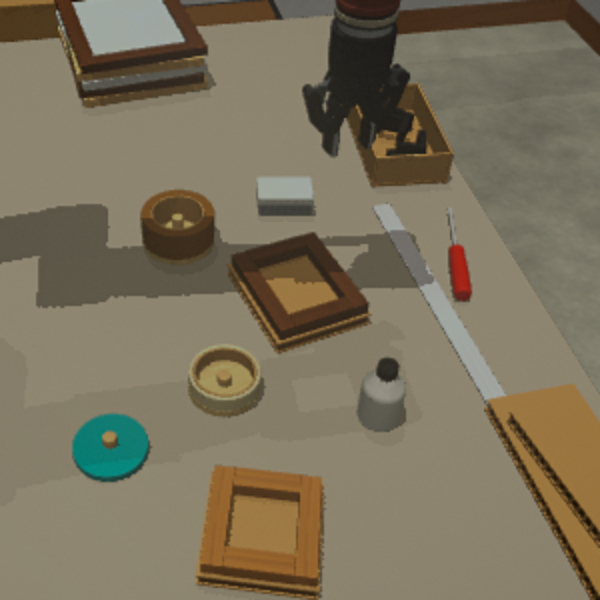

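All four pieces are in place: wide roll (177,225), rect frame (298,290), narrow roll (225,378), square frame (262,525). The staple box and bottle haven't moved. Handing in.

```bash
python3 -c "
from plant import ctrl
print(ctrl.sign_off())"
```

```text
the job is handed in; nothing more can be done
None
```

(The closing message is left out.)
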